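Empty the gluing jig and lock it again

TASK

Empty the gluing jig: pull up the sprung plunger by its red handle, twist it clockwise into its rest notch so that it stays up by itself with the yellow finger off the beam, then lift the locking beam level out of both U brackets and lay it flat on the bench, clear of the jig and tray. Put every wooden block flat in the grey tray, side by side; then set the beam back down in both brackets and turn the plunger back so that it springs fully home with its finger over the beam. Leave the multimeter, torpedo level and sanding block where they are.

Things in the scene. Friction and masses are not known exactly. Their poses are not given: they have to be found in the camera images.
- jig: gluing jig fixed to the bench: plywood board 145 x 464 x 18 mm, long side along its y. Origin on the bench midway between the brackets, z up, bench at z 0, board top at z 18 mm. Plunger housing (dark steel, 48 mm diameter) stands on it at x -52, y -205 mm
- bay_mid (a point): middle of the middle bay's floor (jig x 0, y 10, z 18 mm), axes as the jig's. Three bays at jig y -88, +10 and +108 mm, parted by two strips 8 mm high and 4 mm thick at jig y -39 and +59 mm; a block lies in a bay with its long side along the jig's y
- bracket_r (a point): middle of the slot floor of the blue U bracket near the plunger (jig x 0, y -168, z 41 mm), axes as the jig's. Bracket 16 mm thick along y, open upward; slot 35 mm wide in x, straight cheeks to 34 mm above this point, flared out to about 44 mm above it
- bracket_l (a point): the same point of the other bracket (jig y +168 mm)
- plunger_lift (a joint): lift of the plunger, m: 0 home (down), upper stop 0.022. A spring pushes it down with about 7 N when home, 9.5 N when up. A cross pin under the handle rides in a crown on the housing: below 0.016 it cannot be turned past the crown's round-topped tooth; in the rest notch it stands by itself at about 0.010
- plunger_turn (a joint): turn of the plunger, rad, clockwise from above positive: 0 home, yellow finger along the jig's +x over the beam's end; stop at 1.36. Rest notch at about 1.17 to 1.36, finger clear of the beam. Turns past the tooth (at 0.65) only when lifted 0.016 or more. Let go between 0 and 0.5 it drops into the home slot (0 to 0.1) and springs down to lift 0
- handle (a point): middle of the plunger's red T-handle, a bar 12 mm thick (its x, the way the yellow finger points), 48 mm long (its y), 20 mm high; moves and turns with the plunger. Home: 121 mm above the bench, at jig x -52, y -205 mm, on the turning axis. Under it a shaft 11 mm in diameter, then the finger 38 to 48 mm below this point, reaching 53 mm from the axis
- beam: aluminium locking beam 30 x 30 mm, 450 mm long along its y, 0.3 to 0.5 kg. Origin mid underside, z up. Mid top a wooden grip 20 mm thick (x), 64 mm long (y), from 30 to 64 mm above the underside. Black collars at y -146 and +146 mm (8 mm thick, 46 mm wide) that belong between the brackets. Seated: underside on both slot floors, y along the jig's y, 4 mm above the blocks; it goes in either way round
- tray: flat grey tray fixed to the bench, 220 x 220 mm outside, walls 5 mm thick and 15 mm high, floor 5 mm thick. Origin on the bench under its middle, z up
- multimeter: red and black multimeter lying flat, 144 x 70 x 40 mm, a bystander; origin at the middle of its underside
- torpedo_level: blue torpedo level standing on edge, 230 x 20 x 40 mm, a bystander; origin at the middle of its underside
- sanding_block: brown sanding block 110 x 68 x 42 mm, a bystander; origin at the middle of its underside
- block_0: flat softwood block 90 x 60 x 19 mm, long along its x, 60 mm along its y, 0.05 kg, origin at the middle of its underside, z up; starts lying in one bay of the jig lengthwise along the jig's y. May be absent
- block_1: flat softwood block 90 x 60 x 19 mm, long along its x, 60 mm along its y, 0.05 kg, origin at the middle of its underside, z up; starts lying in one bay of the jig lengthwise along the jig's y. May be absent
- block_2: flat softwood block 90 x 60 x 19 mm, long along its x, 60 mm along its y, 0.05 kg, origin at the middle of its underside, z up; starts lying in one bay of the jig lengthwise along the jig's y. May be absent
Things that resemble listed ones, but are neither listed nor needed, are in the scene too. What is shaped like the block_1 but green or pink is not meant.

How it is judged:
On the way, in this order (a step that is already met when the one before it is completed fails the run):
1. the plunger stands parked in its rest notch, the beam still in its brackets (value of joint plunger_lift between 0.007 and 0.013 m and value of joint plunger_turn above 1.1 rad and z of beam in the frame of jig below 0.046 m and y of beam in the frame of jig between -0.015 and 0.015 m and x of beam in the frame of jig between -0.006 and 0.006 m and angle between the y axis of beam and the y axis of jig, either way round below 0.06 rad and angle between beam's own z axis and vertical below 0.06 rad), for 0.4 s.
2. the beam is lifted out, both ends level and clear of the brackets, the plunger still parked (value of joint plunger_lift between 0.007 and 0.013 m and value of joint plunger_turn above 1.1 rad and z of beam in the frame of jig above 0.088 m and angle between beam's own z axis and vertical below 0.2 rad), for 0.1 s.
3. the beam lies flat and still on the bench (height (world z) of beam below 0.008 m and angle between beam's own z axis and vertical below 0.08 rad and linear speed of beam below 0.02 m/s and contact force between beam and jig below 0.1 N and contact force between beam and tray below 0.1 N), for 0.3 s.
4. every block lies flat in the tray (x of block_0 in the frame of tray between -0.085 and 0.085 m and y of block_0 in the frame of tray between -0.085 and 0.085 m and z of each of block_0, block_1, block_2 in the frame of tray below 0.013 m and angle between each of block_0, block_1, block_2's own z axis and vertical below 0.12 rad and linear speed of each of block_0, block_1, block_2 below 0.02 m/s and x of block_1 in the frame of tray between -0.085 and 0.085 m and y of block_1 in the frame of tray between -0.085 and 0.085 m and x of block_2 in the frame of tray between -0.085 and 0.085 m and y of block_2 in the frame of tray between -0.085 and 0.085 m), for 0.2 s.
At the end, for the whole second after the job is handed in: beam seated in both brackets (underside within 5 mm of the slot floors, within 15 mm along and 6 mm across, level); plunger home (lift under 3 mm, turn under 0.15 rad); every block flat on the tray floor, its middle within 85 mm of the tray's in x and in y; all at rest (all of step 4 and z of beam in the frame of jig below 0.046 m and y of beam in the frame of jig between -0.015 and 0.015 m and x of beam in the frame of jig between -0.006 and 0.006 m and angle between the y axis of beam and the y axis of jig, either way round below 0.06 rad and angle between beam's own z axis and vertical below 0.06 rad and linear speed of beam below 0.02 m/s and value of joint plunger_lift below 0.003 m and value of joint plunger_turn below 0.15 rad); the robot touches nothing.
It fails at once if the multimeter is pushed more than 30 mm (distance of multimeter from where it was at the start of the episode above 0.03 m).
It fails at once if the torpedo level is pushed more than 30 mm (distance of torpedo_level from where it was at the start of the episode above 0.03 m).
It fails at once if the sanding block is pushed more than 30 mm (distance of sanding_block from where it was at the start of the episode above 0.03 m).
Of block_0, block_1, block_2 only 2 to 3 are there at a start; the rules pass over those that are not, and their reading is None.
At some moment in a run one of block_0, block_1, block_2 may be knocked a few centimetres aside while the robot is not near it.
Once in a run the grip may slacken for a moment while it holds something.
It also fails if it takes over 200 s, if anything falls off the work surface, if the arm or the gripper's body presses on something with over 40 N, if the wrist force passes 120 N, or if a joint passes its speed limit or range.

ROBOT

A 6-joint arm with a two-finger parallel gripper is mounted at the origin on a cart in front of the work surface, level with it; the furniture and walls round the work are solid. World frame = base frame: x ahead of the robot, y to its left, z up, the work surface at z = 0. Lengths are in m, angles in rad, forces in N, time in s.
With the tool pointing down it reaches from about 0.3 to 0.775 m from the base axis. Payload 14.6 kg.
Tool frame: the origin (TCP) lies at the centre of the arm's flange, where the gripper is bolted on; the fingertips stand 199 mm ahead of it and the grasp point (between the pads) lies 180 mm ahead of it; z points along the fingers, y is the line along which they close (so a half turn about z gives the same grasp; the last joint's range is limited). The gripper opens to 94 mm and grips with 3 to 60 N. Pads are 16 mm wide; open, the fingers measure 119 mm over their backs; the gripper's body (75 mm by 177 mm) begins 78 mm behind the grasp point.
Start: joints at [-1.331, 0.3, 1.521, -0, 1.321, -0.067], TCP at [0.166, -0.524, 0.405] pointing down, gripper open.
Joint ranges: [-3.03, 3.03], [-0.79, 2.21], [0.23, 2.52], [-1.04, 4.18], [0, 3.07], [-2.55, 2.55]. Speed limits (rad/s): [2.22, 2.22, 2.57, 3.14, 3.14, 3.14].

INTERFACE

Orientations are given as [roll, pitch, yaw] about the fixed x, y, z axes, in that order (R = Rz(yaw) Ry(pitch) Rx(roll)).
In Python, from station import ctrl gives the robot as it stands. The module is installed in compiled form; this text tells all that it offers.
- The arm moves only by the tool servo_tool, never from a script. Its argument "motion" is a list of rows, each a list of 5 numbers: the closure, from 0 (fully open) to 1 (shut), then the shift along the world's x, y, z in cm, then the turn about the world's z in degrees. A call has 1 to 20 rows; each row is the pose to reach, as a shift and turn from the pose commanded when the call began; what a row does not reach only later rows make up. A row lasts 1/8 s, in which the tool goes at most 62.5 mm and 10.7 degrees, less where a joint would pass 70% of its speed; a pose out of reach is approached as far as the arm can. A call with a gripper value outside its range is refused whole. The fingers move at their own pace and stop on an object; "squeeze" is the grip in N (left out, the last holds). Time passes only in rows, so rows that repeat a pose let the fingers close. It gives the time, the measured TCP pose, the force, the opening and the grip force at its end, in the units of the state.
- ctrl.get_obs(): the state, without advancing time (a new reading comes with each control period).
- ctrl.camera(name): name is "scene" or "top"; returns a dict with "image" (400x640x3 uint8, red, green, blue), "fx", "fy", "cx", "cy" (pixels), "camera_from_world" (4x4, takes a point from world to camera coordinates). Camera axes: x right, y up, looking along -z (the intrinsics and any distortion apply to the point x, -y, -z); pixel columns grow to the right and rows downward; lengths in m; the calibration is good to about 2 mm. A picture is of the moment at which its call begins. There is no depth.
- ctrl.hand_in(): hands the job in; it is judged then, once.
The state is a dict: "time_s": time; "qpos": joint angles; "joint_vel": joint speeds; "tau": joint torques, N m; "ee_pos": TCP position; "eef_rot": TCP orientation; "force": force on the tool from outside, world axes, zero at the start; "moment": the same for the moment, N m; "grip_width": finger opening in m; "grip_force": force on a finger pad.
Only numpy, scipy, OpenCV 4.12 (cv2) and the standard library are available. Lean on these libraries where they do the work, as an engineer would, in place of code of your own. Each camera call takes 0.05 s, during which the arm holds its last target. There are 200 camera calls.

## Working session

There is one attempt and no reset: what is moved stays moved. The work goes in short steps, Python scripts to look and compute and a tool call to move; the robot and the scene stay as the last step left them, time stands still between calls to the robot, and variables do not carry over. Pictures are saved under pics/ and viewed, at most 14 in all, crops included, and the job is handed in when it is done.

Besides the shell and the picture viewer there is one more tool, called after "Emit:" by a JSON object that holds its "op" and its "data". servo_tool: Moves the arm, as the interface text tells. Its arguments: {"type":"object","properties":{"motion":{"type":"array","items":{"type":"array","items":{"type":"number"}}},"squeeze":{"type":"number"}},"required":["motion"]}

```bash
mkdir -p pics; cat > h.py <<'E'
import numpy as np, cv2
from station import ctrl
def snap(n,tag):
    c=ctrl.camera(n); cv2.imwrite(f'pics/{tag}.png',c['image'][:,:,::-1]); return c
def ray(c,u,v):
    T=np.linalg.inv(c['camera_from_world']); d=T[:3,:3]@np.array([(u-c['cx'])/c['fx'],-(v-c['cy'])/c['fy'],-1.]); return T[:3,3],d
def onz(c,u,v,z):
    o,d=ray(c,u,v); return o+d*(z-o[2])/d[2]
def proj(c,p):
    q=c['camera_from_world']@np.r_[p,1.]; return np.array([c['cx']+c['fx']*q[0]/-q[2], c['cy']+c['fy']*(-q[1])/-q[2]])
E
python3 - <<'E'
from h import *
for n in('scene','top'):
    c=snap(n,n+'0'); print(n,{k:np.round(v,3).tolist() for k,v in c.items() if k!='image'}, ray(c,320,200))
print(ctrl.get_obs())
E
```

```text
scene {'fx': 422.597, 'fy': 422.597, 'cx': 320.682, 'cy': 202.32, 'camera_from_world': [[-0.78, -0.625, -0.015, 0.423], [0.473, -0.606, 0.64, -0.345], [-0.41, 0.492, 0.768, -1.062], [0.0, 0.0, 0.0, 1.0]]} (array([0.05824475, 0.57790804, 1.04301846]), array([ 0.41346353, -0.49451703, -0.76454794]))
top {'fx': 471.751, 'fy': 471.751, 'cx': 313.407, 'cy': 196.341, 'camera_from_world': [[-0.365, -0.931, 0.003, 0.203], [0.899, -0.352, 0.262, -0.559], [-0.243, 0.099, 0.965, -1.329], [0.0, 0.0, 0.0, 1.0]]} (array([0.25367915, 0.12386021, 1.42835281]), array([ 0.23083847, -0.10914714, -0.96698292]))
{'time_s': 0.1, 'qpos': array([-1.33062337e+00,  3.00397117e-01,  1.52149646e+00,  3.08849377e-05,
        1.32072611e+00, -6.65831958e-02]), 'joint_vel': array([-8.59663217e-04, -2.33872794e-03, -5.71865991e-04,  1.78912902e-03,
        6.73922567e-05, -1.15729833e-03]), 'tau': array([ 2.62324866e-03, -5.32645583e+01, -3.53284228e+01,  7.10226805e-02,
        2.34808191e-02, -6.68615644e-05]), 'ee_pos': array([ 0.1660834 , -0.52429403,  0.40416261]), 'eef_rot': array([-3.14056989e+00, -9.81825309e-05,  3.06748443e-01]), 'force': array([ 0.81729708, -0.01803359, -0.07480445]), 'moment': array([-0.01139577, -0.00786077,  0.00875781]), 'grip_force': 0.0, 'grip_width': 0.0938907685899006}
```

View pics/top0.png

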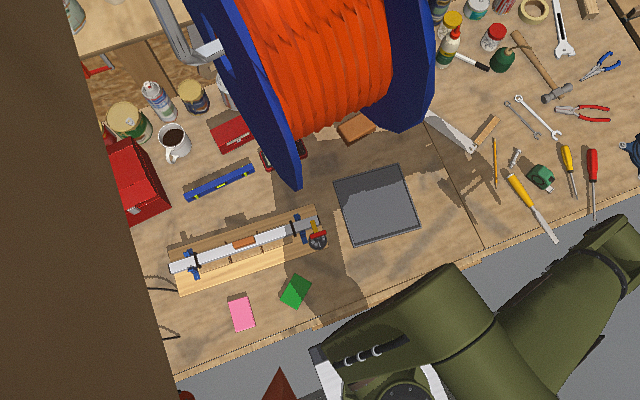

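View pics/scene0.png

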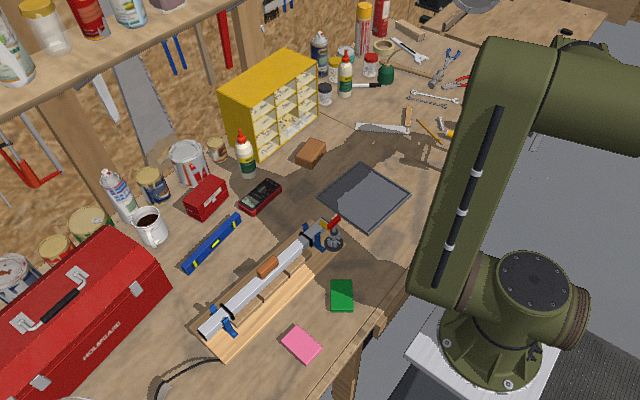

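```bash
python3 - <<'E'
from h import *
a=cv2.imread('pics/scene0.png')[190:370,180:430]; b=cv2.imread('pics/top0.png')[150:330,155:435]
o=np.zeros((600,800,3),np.uint8)
a=cv2.resize(a,None,fx=1.63,fy=1.63,interpolation=2); 
a=cv2.imread('pics/scene0.png')[205:365,190:360]; b=cv2.imread('pics/top0.png')[200:300,160:330]
cv2.imwrite('pics/cs.png',cv2.resize(a,None,fx=3.7,fy=3.7,interpolation=2)); cv2.imwrite('pics/ct.png',cv2.resize(b,None,fx=4.7,fy=4.7,interpolation=2))
E
```

```text
(no output)
```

View pics/cs.png

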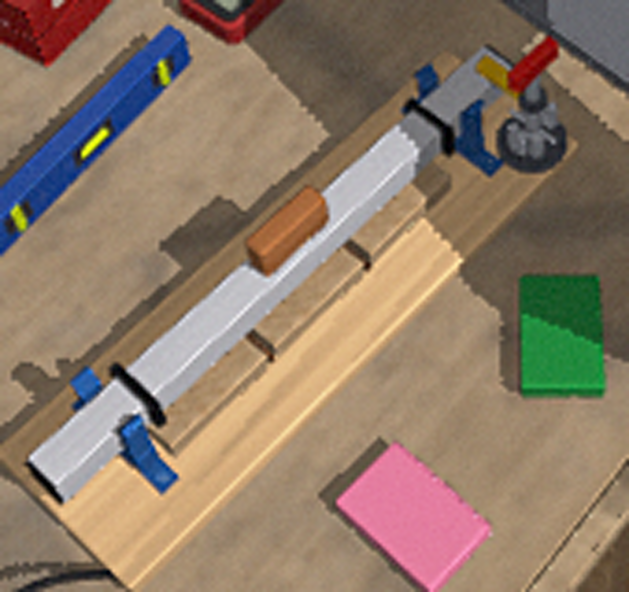

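View pics/ct.png

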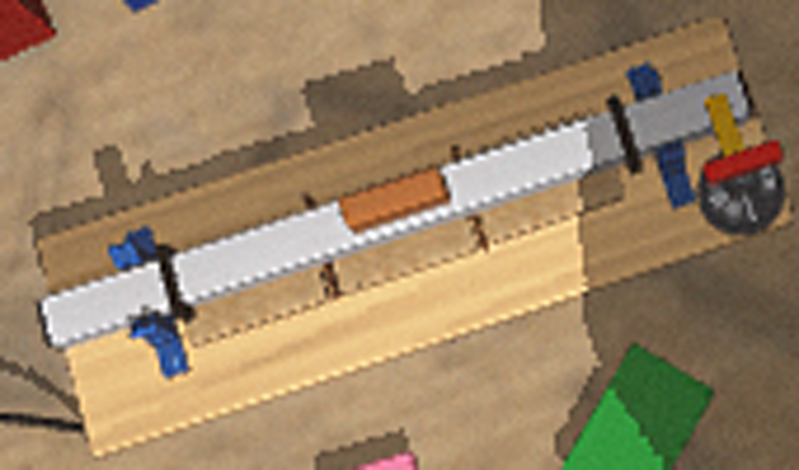

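```bash
python3 - <<'E'
from h import *
s=ctrl.camera('scene'); t=ctrl.camera('top')
T=lambda x,y:(160+x/4.7,200+y/4.7); S=lambda x,y:(190+x/3.7,205+y/3.7)
def p(n,c,uv,z): print(n,np.round(onz(c,*uv,z)*1000,0))
for q in[(38,238),(725,20),(795,215),(95,455)]: p('boardT',t,T(*q),.018)
for q in[(0,462),(133,588),(577,150),(450,55)]: p('boardS',s,S(*q),.018)
p('handleT',t,T(743,160),.131); p('handleS',s,S(533,62),.131)
for q in [(711,178),(780,152)]: p('hendT',t,T(*q),.121)
p('gripT',t,T(397,195),.105);p('gripS',s,S(285,222),.105)
for q in[(40,300),(62,345),(738,75),(746,110)]: p('beamT',t,T(*q),.071)
for q in[(28,458),(65,500),(484,48)]: p('beamS',s,S(*q),.071)
for q in[(331,194),(400,164),(424,222),(351,247)]: p('tray',t,q,.015)
for q in[(317,200),(362,163),(411,193),(370,233)]: p('trayS',s,q,.015)
for q in[(331,282),(352,294),(341,312),(329,308),(333,280),(352,282),(281,342),(322,345)]: p('greenpinkS',s,q,.019)
for q in[(183,264),(240,213),(243,220),(188,272)]: p('levelS',s,q,.04)
for q in[(296,160),(313,138),(327,150),(239,203),(265,178),(281,190),(255,213)]: p('sand/multi',s,q,.04)
E
```

```text
boardT [611. 447.  18.]
boardT [584. -14.  18.]
boardT [448.  -8.  18.]
boardT [467. 454.  18.]
boardS [603. 454.  18.]
boardS [468. 456.  18.]
boardS [445.   3.  18.]
boardS [583.  -7.  18.]
handleT [474.  19. 131.]
handleS [473.  25. 131.]
hendT [473.  40. 121.]
hendT [472.  -5. 121.]
gripT [535. 218. 105.]
gripS [536. 226. 105.]
beamT [560. 445.  71.]
beamT [529. 440.  71.]
beamT [536.  -3.  71.]
beamT [513.   0.  71.]
beamS [562. 447.  71.]
beamS [522. 451.  71.]
beamS [539.   1.  71.]
tray [597. -75.  15.]
tray [ 608. -315.   15.]
tray [ 410. -307.   15.]
tray [421. -69.  15.]
trayS [622. -81.  15.]
trayS [ 605. -305.   15.]
trayS [ 402. -290.   15.]
trayS [416. -78.  15.]
greenpinkS [405. 125.  19.]
greenpinkS [339. 119.  19.]
greenpinkS [331. 178.  19.]
greenpinkS [363. 189.  19.]
greenpinkS [405. 117.  19.]
greenpinkS [360.  90.  19.]
greenpinkS [400. 334.  19.]
greenpinkS [316. 277.  19.]
levelS [755. 344.  40.]
levelS [760. 119.  40.]
levelS [734. 132.  40.]
levelS [724. 352.  40.]
sand/multi [ 775. -159.   40.]
sand/multi [ 800. -279.   40.]
sand/multi [ 723. -261.   40.]
sand/multi [791.  93.  40.]
sand/multi [800. -34.  40.]
sand/multi [724. -27.  40.]
sand/multi [724.  91.  40.]
```

Emit:
{"op": "servo_tool", "data": {"motion": [[0,3,5.4,0,7],[0,6,10.8,0,14],[0,9,16.2,0,21],[0,12,21.6,0,28],[0,15,27,0,35],[0,18,32.4,0,42],[0,21,37.8,0,49],[0,24,43,0,56],[0,27,48.5,0,63],[0,30.7,54.5,0,69.6],[0,30.7,54.5,0,69.6],[0,30.7,54.5,0,69.6],[0,30.7,54.5,0,69.6],[0,30.7,54.5,0,69.6],[0.5,30.7,54.5,0,69.6],[0.5,30.7,54.5,0,69.6]], "squeeze": 30}}

```text
time_s: 2.2
ee_pos: [0.473, 0.0204, 0.4047]
eef_rot: [3.141, -0.0, 1.521]
force: [0.4, -0.3, 0.2]
grip_width: 0.0769
grip_force: 0.0
```

Emit:
{"op": "servo_tool", "data": {"motion": [[0.5,0,0,-4,0],[0.5,0,0,-8,0],[0.5,0,0,-9.9,0],[0.5,0,0,-9.9,0],[0.5,0,0,-9.9,0],[0.9,0,0,-9.9,0],[1,0,0,-9.9,0],[1,0,0,-9.9,0],[1,0,0,-9.9,0],[1,0,0,-9.9,0],[1,0,0,-9.9,0],[1,0,0,-9.9,0]]}}

```text
time_s: 3.7
ee_pos: [0.4743, 0.0206, 0.3065]
eef_rot: [3.135, -0.0, 1.521]
force: [18.1, -0.0, -6.9]
grip_width: 0.0116
grip_force: 30.0
```

```bash
python3 - <<'E'
from h import *
a=snap('scene','s1')['image'][150:270,260:420,::-1]; b=snap('top','t1')['image'][170:290,240:400,::-1]
cv2.imwrite('pics/c1.png',cv2.resize(np.vstack([a,b]),None,fx=2.5,fy=2.5,interpolation=2))
E
```

```text
(no output)
```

View pics/c1.png

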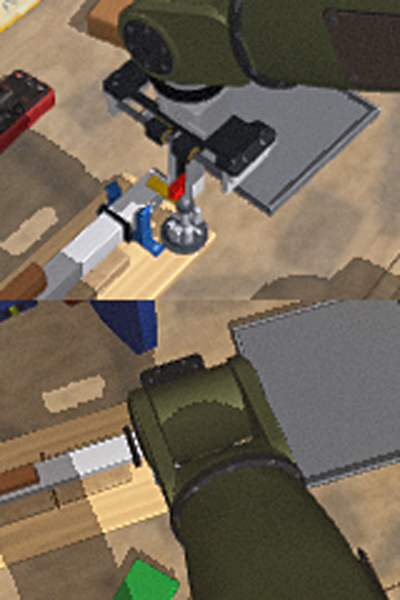

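Emit:
{"op": "servo_tool", "data": {"motion": [[1,0.2,0,0,0],[1,0.2,0,0,0],[1,0.2,0,0.5,0],[1,0.2,0,1,0],[1,0.2,0,1.5,0],[1,0.2,0,1.95,0],[1,0.2,0,1.95,0],[1,0.2,0,1.95,0]], "squeeze": 45}}

```text
time_s: 4.8
ee_pos: [0.4757, 0.0206, 0.3252]
eef_rot: [3.139, 0.0, 1.521]
force: [11.7, -1.2, -9.0]
grip_width: 0.0115
grip_force: 45.0
```

Emit:
{"op": "servo_tool", "data": {"motion": [[1,0.1,0,0,0],[1,0.1,0,0,0],[1,0.1,0,0,-8],[1,0.1,0,0,-16],[1,0.1,0,0,-24],[1,0.1,0,0,-32],[1,0.1,0,0,-40],[1,0.1,0,0,-48],[1,0.1,0,0,-56],[1,0.1,0,0,-64],[1,0.1,0,0,-72],[1,0.1,0,0,-75],[1,0.1,0,0,-75],[1,0.1,0,0,-75]]}}

```text
time_s: 6.55
ee_pos: [0.4766, 0.0204, 0.3251]
eef_rot: [3.14, -0.002, 0.212]
force: [11.2, -3.5, -9.0]
grip_width: 0.0121
grip_force: 45.0
```

Emit:
{"op": "servo_tool", "data": {"motion": [[1,0.1,0,-0.4,0],[1,0.1,0,-0.8,0],[1,0.1,0,-1.0,0],[1,0.1,0,-1.0,0],[1,0.1,0,-1.0,0]]}}

```text
time_s: 7.18
ee_pos: [0.4773, 0.0204, 0.3156]
eef_rot: [3.141, -0.001, 0.212]
force: [3.1, -4.7, 1.5]
grip_width: 0.0113
grip_force: 45.0
```

Emit:
{"op": "servo_tool", "data": {"motion": [[0.6,0,0,0,0],[0.5,0,0,0,0],[0.5,0,0,0,0],[0.5,0,0,5,0],[0.5,0,0,9,0],[0.5,0,10,9,0],[0.5,0,18,9,0],[0.5,0,18,9,0]]}}

```text
time_s: 8.18
ee_pos: [0.4767, 0.2027, 0.4053]
eef_rot: [-3.141, -0.0, 0.213]
force: [0.4, 0.2, -0.1]
grip_width: 0.0472
grip_force: 0.0
```

```bash
python3 - <<'E'
from h import *
a=snap('scene','s2')['image'][150:370,170:400,::-1]; b=snap('top','t2')['image'][170:310,150:380,::-1]
cv2.imwrite('pics/c2.png',cv2.resize(np.vstack([a,b]),None,fx=1.65,fy=1.65,interpolation=2))
E
```

```text
(no output)
```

View pics/c2.png

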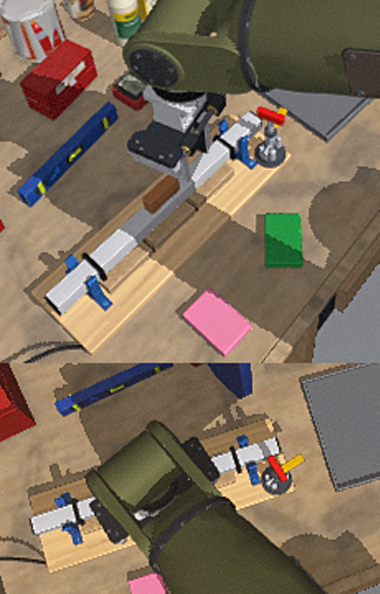

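Emit:
{"op": "servo_tool", "data": {"motion": [[0.3,1,2,0,10],[0.3,2,2,0,20],[0.3,3,2,0,30],[0.3,4,2,0,40],[0.3,5,2,0,50],[0.3,6.1,2,0,60],[0.3,6.1,2,0,70],[0.3,6.1,2,0,75],[0.3,6.1,2,0,75],[0.3,6.1,2,-5,75],[0.3,6.1,2,-10,75],[0.3,6.1,2,-13.2,75],[0.3,6.1,2,-13.2,75],[0.3,6.1,2,-13.2,75],[1,6.1,2,-13.2,75],[1,6.1,2,-13.2,75],[1,6.1,2,-13.2,75],[1,6.1,2,-13.2,75],[1,6.1,2,-13.2,75],[1,6.1,2,-13.2,75]], "squeeze": 60}}

```text
time_s: 10.78
ee_pos: [0.5381, 0.2207, 0.2732]
eef_rot: [3.141, -0.0, 1.521]
force: [0.5, 0.7, -1.3]
grip_width: 0.0201
grip_force: 60.0
```

```bash
python3 - <<'E'
from h import *
c=ctrl.camera('top');s=ctrl.camera('scene')
for z in(0,.15): print(z,[np.round(onz(c,u,v,z)*1000) for u,v in[(170,210),(133,225),(133,140)]], np.round(onz(s,172,288,z)*1000))
a=c['image'].astype(int)
for n,c in(('scene',s),('top',c)):
    h=cv2.cvtColor(c['image'],cv2.COLOR_RGB2HSV)
    m=((h[...,0]>105)&(h[...,0]<125)&(h[...,1]>150)&(h[...,2]>60)).astype(np.uint8)
    for k in cv2.findContours(m,0,2)[0]:
        if cv2.contourArea(k)>300: print(n,[np.round(onz(c,*p,.04)[:2]*1000).tolist() for p in cv2.boxPoints(cv2.minAreaRect(k))])
E
```

```text
0 [array([735., 409.,   0.]), array([731., 529.,   0.]), array([1002.,  452.,    0.])] [746. 403.   0.]
0.15 [array([684., 379., 150.]), array([681., 486., 150.]), array([924., 418., 150.])] [647. 428. 150.]
scene [[756.0, 355.0], [774.0, 162.0], [731.0, 168.0], [717.0, 358.0]]
top [[1089.0, 3.0], [1090.0, -37.0], [643.0, -22.0], [643.0, 15.0]]
top [[1122.0, -613.0], [1108.0, -657.0], [736.0, -505.0], [748.0, -464.0]]
top [[1371.0, 25.0], [1378.0, -14.0], [1042.0, -36.0], [1037.0, 0.0]]
```

Emit:
{"op": "servo_tool", "data": {"motion": [[1,0,0,0.5,0],[1,0,0,1,0],[1,0,0,2,0],[1,0,0,3,0],[1,0,0,4,0],[1,0,0,5,0],[1,0,0,6,0],[1,0,0,7,0],[1,0,0,8,0],[1,0,0,8,0],[1,0,0,8,0],[1,0,0,8,0]]}}

```text
time_s: 12.38
ee_pos: [0.5381, 0.2207, 0.3527]
eef_rot: [-3.141, 0.0, 1.522]
force: [-0.4, 0.2, -3.8]
grip_width: 0.0197
grip_force: 60.0
```

Emit:
{"op": "servo_tool", "data": {"motion": [[1,2,-0.7,0,0],[1,5,-1.7,0,0],[1,8,-2.7,0,0],[1,11,-3.7,0,0],[1,12,-4,0,0],[1,12,-4,0,0],[1,12,-4,-3,0],[1,12,-4,-6,0],[1,12,-4,-8,0],[1,12,-4,-10,0],[1,12,-4,-11,0],[1,12,-4,-11.6,0],[1,12,-4,-11.9,0],[1,12,-4,-11.9,0],[1,12,-4,-11.9,0]]}}

```text
time_s: 14.25
ee_pos: [0.6582, 0.1807, 0.2347]
eef_rot: [3.141, -0.0, 1.522]
force: [0.4, 0.3, -2.8]
grip_width: 0.0197
grip_force: 60.0
```

Emit:
{"op": "servo_tool", "data": {"motion": [[1,0,0,-0.1,0],[1,0,0,-0.1,0],[0.6,0,0,-0.1,0],[0.6,0,0,-0.1,0],[0.6,0,0,-0.1,0],[0.6,0,0,4,0],[0.6,0,0,9,0],[0.6,-6,-6,14,0],[0.2,-12,-12,16,0],[0.2,-18,-18,16,0],[0.2,-20,-24,16,0],[0.2,-20,-30,16,0],[0.2,-20,-36,16,0],[0.2,-20,-36,16,0],[0.2,-20,-36,16,0]]}}

```text
time_s: 16.12
ee_pos: [0.4571, -0.1824, 0.3944]
eef_rot: [3.141, 0.001, 1.517]
force: [-1.0, 0.5, -0.8]
grip_width: 0.0752
grip_force: 0.0
```

```bash
python3 - <<'E'
from h import *
a=snap('scene','s3')['image'][180:370,190:440,::-1]; b=snap('top','t3')['image'][140:310,160:440,::-1]
cv2.imwrite('pics/c3s.png',cv2.resize(a,None,fx=3.1,fy=3.1,interpolation=2));cv2.imwrite('pics/c3t.png',cv2.resize(b,None,fx=2.85,fy=2.85,interpolation=2))
E
```

```text
(no output)
```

View pics/c3s.png

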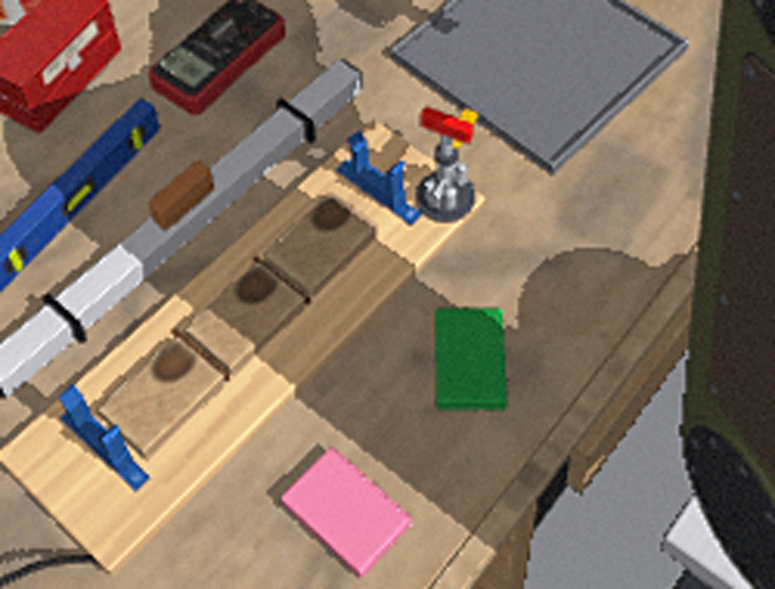

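View pics/c3t.png

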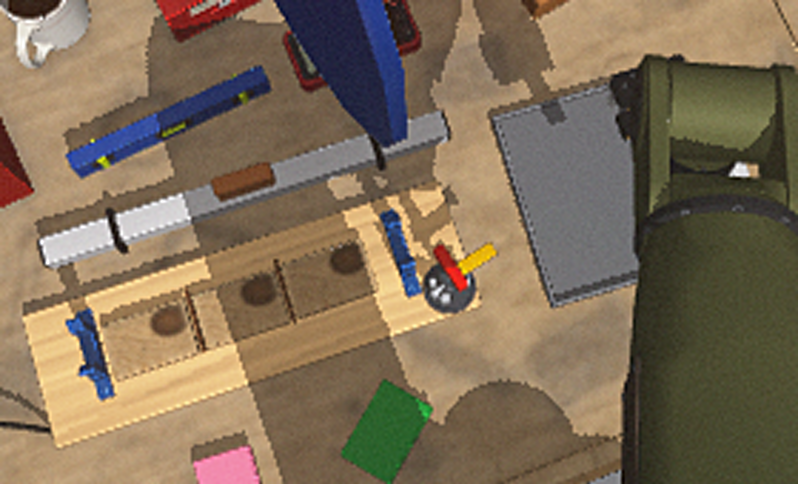

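```bash
python3 - <<'E'
from h import *
t=ctrl.camera('top');s=ctrl.camera('scene')
for q in[[(100,325),(190,290),(203,348),(113,378)],[(192,292),(275,265),(290,320),(205,348)],[(277,263),(360,240),(378,295),(292,320)]]:
    p=np.array([onz(t,160+x/2.85,140+y/2.85,.037)[:2] for x,y in q])*1000; print(p.round(),p.mean(0).round())
im=cv2.imread('pics/scene0.png');h=cv2.cvtColor(im,cv2.COLOR_BGR2HSV)
for n,c,r in(('scene0',s,(300,150,425,245)),('top0',t,(325,155,430,255))):
    im=cv2.imread(f'pics/{n}.png').astype(int); m=((im.max(2)-im.min(2))<22).astype(np.uint8); z=np.zeros_like(m);z[r[1]:r[3],r[0]:r[2]]=m[r[1]:r[3],r[0]:r[2]]
    k=max(cv2.findContours(cv2.morphologyEx(z,cv2.MORPH_OPEN,np.ones((3,3))),0,2)[0],key=cv2.contourArea)
    a=cv2.approxPolyDP(cv2.convexHull(k),6,True)[:,0]; p=np.array([onz(c,*q,.012)[:2] for q in a])*1000; print(n,a.tolist(),p.round().tolist(),p.mean(0))
    w=np.array([onz(c,*q[0],.012)[:2] for q in k],dtype=np.float32)*1000; print(cv2.minAreaRect(w))
E
```

```text
[[567. 372.]
 [568. 273.]
 [505. 280.]
 [510. 376.]] [538. 325.]
[[565. 272.]
 [560. 181.]
 [500. 186.]
 [505. 278.]] [532. 229.]
[[562. 179.]
 [553.  89.]
 [491.  92.]
 [499. 184.]] [526. 136.]
scene0 [[358, 161], [411, 193], [369, 234], [316, 198]] [[623.0, -307.0], [403.0, -292.0], [417.0, -75.0], [631.0, -88.0]] [ 518.59685096 -190.60500765]
((518.7500610351562, -190.63645935058594), (230.0696563720703, 226.6440887451172), 85.15895080566406)
top0 [[398, 163], [420, 227], [353, 247], [333, 181]] [[614.0, -311.0], [401.0, -289.0], [419.0, -75.0], [634.0, -97.0]] [ 517.06263966 -193.06408052]
((517.6686401367188, -193.55459594726562), (222.60562133789062, 221.78005981445312), 84.89405059814453)
```

Emit:
{"op": "servo_tool", "data": {"motion": [[0,1.5,6,0,0],[0,3,12,0,0],[0,5,18,0,0],[0,6,24,0,0],[0,7.1,30,0,0],[0,7.1,31.4,0,0],[0,7.1,31.4,0,0],[0,7.1,31.4,-5,0],[0,7.1,31.4,-10,0],[0,7.1,31.4,-14,0],[0,7.1,31.4,-17.4,0],[0,7.1,31.4,-17.4,0],[0,7.1,31.4,-17.4,0],[1,7.1,31.4,-17.4,0],[1,7.1,31.4,-17.4,0],[1,7.1,31.4,-17.4,0],[1,7.1,31.4,-17.4,0],[1,7.1,31.4,-17.4,0]], "squeeze": 25}}

```text
time_s: 18.58
ee_pos: [0.5291, 0.1347, 0.2202]
eef_rot: [3.141, -0.0, 1.522]
force: [-0.4, -0.7, 1.2]
grip_width: 0.0599
grip_force: 25.0
```

Emit:
{"op": "servo_tool", "data": {"motion": [[1,0,0,4,0],[1,0,0,9,0],[1,0,0,15,0],[1,0,-3,16,0],[1,-1,-8,16,0],[1,-3,-14,16,0],[1,-4,-20,16,0],[1,-5,-26,16,0],[1,-7.1,-32,16,0],[1,-7.1,-37.3,16,-2],[1,-7.1,-37.3,16,-2],[1,-7.1,-37.3,11,-2],[1,-7.1,-37.3,6,-2],[1,-7.1,-37.3,2,-2],[1,-7.1,-37.3,0,-2],[1,-7.1,-37.3,-1.0,-2],[1,-7.1,-37.3,-1.3,-2],[1,-7.1,-37.3,-1.3,-2]]}}

```text
time_s: 20.82
ee_pos: [0.4583, -0.2382, 0.2079]
eef_rot: [3.141, 0.0, 1.487]
force: [0.5, 0.3, -0.3]
grip_width: 0.0597
grip_force: 25.0
```

Emit:
{"op": "servo_tool", "data": {"motion": [[0.28,0,0,0,0],[0.28,0,0,0,0],[0.28,0,0,0,0],[0.28,0,0,6,0],[0.28,0,0,12,0],[0,0,3,17.3,0],[0,1,9,17.3,1],[0,3,15,17.3,2],[0,4,21,17.3,2],[0,5,27,17.3,2],[0,6,33,17.3,2],[0,7.7,39,17.3,2],[0,7.7,45,17.3,2],[0,7.7,46.8,17.3,2],[0,7.7,46.8,17.3,2],[0,7.7,46.8,17.3,2]]}}

```text
time_s: 22.82
ee_pos: [0.5353, 0.2284, 0.3802]
eef_rot: [3.142, 0.0, 1.52]
force: [-0.3, -0.5, 0.7]
grip_width: 0.0942
grip_force: 0.0
```

```bash
python3 - <<'E'
from h import *
print(ctrl.get_obs()['ee_pos'])
a=snap('scene','s4')['image'][150:330,190:420,::-1]
cv2.imwrite('pics/c4.png',cv2.resize(a,None,fx=3,fy=3,interpolation=2))
E
```

```text
[0.5352876  0.22835682 0.3802192 ]
```

View pics/c4.png

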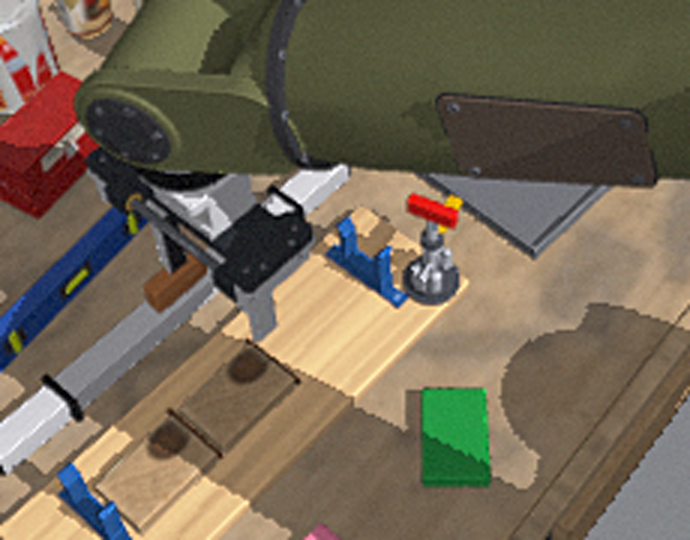

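Emit:
{"op": "servo_tool", "data": {"motion": [[0,0,0,-5,0],[0,0,0,-10,0],[0,0,0,-14,0],[0,0,0,-16,0],[0,0,0,-16,0],[0,0,0,-16,0],[1,0,0,-16,0],[1,0,0,-16,0],[1,0,0,-16,0],[1,0,0,-16,0],[1,0,0,-16,0]]}}

```text
time_s: 24.25
ee_pos: [0.5351, 0.2297, 0.2202]
eef_rot: [3.142, 0.0, 1.522]
force: [-0.2, 0.4, 1.8]
grip_width: 0.0595
grip_force: 25.0
```

Emit:
{"op": "servo_tool", "data": {"motion": [[1,0,0,4,0],[1,0,0,9,0],[1,0,0,15,0],[1,0,-3,16,0],[1,0,-9,16,0],[1,0,-15,16,0],[1,0,-21,16,0],[1,1,-27,16,0],[1,2,-33,16,0],[1,3.3,-39,16,0],[1,3.3,-45,16,-2],[1,3.3,-47.8,16,-2],[1,3.3,-47.8,16,-2],[1,3.3,-47.8,11,-2],[1,3.3,-47.8,6,-2],[1,3.3,-47.8,2,-2],[1,3.3,-47.8,0,-2],[1,3.3,-47.8,-1.0,-2],[1,3.3,-47.8,-1.3,-2],[1,3.3,-47.8,-1.3,-2]]}}

```text
time_s: 26.75
ee_pos: [0.5684, -0.2484, 0.2082]
eef_rot: [3.14, 0.001, 1.487]
force: [-0.1, 0.1, -0.3]
grip_width: 0.0597
grip_force: 25.0
```

Emit:
{"op": "servo_tool", "data": {"motion": [[0.28,0,0,0,0],[0.28,0,0,0,0],[0.28,0,0,0,0],[0.28,0,0,6,0],[0.28,0,0,12,0],[0,0,3,17.3,0],[0,0,9,17.3,1],[0,0,15,17.3,2],[0,0,21,17.3,2],[0,0,27,17.3,2],[0,0,33,17.3,2],[0,0,39,17.3,2],[0,-1,45,17.3,2],[0,-2.7,51,17.3,2],[0,-2.7,57.5,17.3,2],[0,-2.7,57.5,17.3,2],[0,-2.7,57.5,17.3,2]]}}

```text
time_s: 28.88
ee_pos: [0.5411, 0.3265, 0.3799]
eef_rot: [-3.141, 0.0, 1.522]
force: [0.2, -1.4, -0.1]
grip_width: 0.094
grip_force: 0.0
```

```bash
python3 - <<'E'
from h import *
print(ctrl.get_obs()['ee_pos'])
a=snap('scene','s5')['image'][150:350,190:440,::-1];b=snap('top','t5')['image'][150:300,150:440,::-1]
b=cv2.resize(b,(500,259));a=cv2.resize(a,None,fx=1.6,fy=1.6); a=cv2.copyMakeBorder(a,0,0,0,100,0)
cv2.imwrite('pics/c5.png',np.vstack([a,b]))
E
```

```text
[0.54109641 0.32646323 0.37989843]
```

View pics/c5.png

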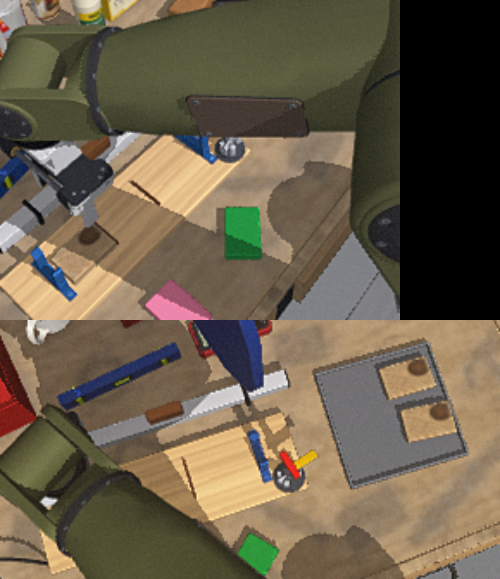

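Emit:
{"op": "servo_tool", "data": {"motion": [[0,0,0,-5,0],[0,0,0,-10,0],[0,0,0,-14,0],[0,0,0,-16,0],[0,0,0,-16,0],[0,0,0,-16,0],[1,0,0,-16,0],[1,0,0,-16,0],[1,0,0,-16,0],[1,0,0,-16,0],[1,0,0,-16,0]]}}

```text
time_s: 30.35
ee_pos: [0.5411, 0.3267, 0.2202]
eef_rot: [3.142, -0.0, 1.522]
force: [-1.0, -0.2, 1.9]
grip_width: 0.0599
grip_force: 25.0
```

```bash
python3 - <<'E'
from h import *
t=ctrl.camera('top')
# 150+x*290/500, 150+(y-320)*150/259
f=lambda x,y:np.round(onz(t,150+x*.58,150+(y-320)*.579,.024)*1000)
for q in[(377,367),(425,356),(439,386),(388,401),(400,406),(449,398),(457,433),(406,443)]: print(f(*q))
E
```

```text
[ 602. -203.   24.]
[ 589. -293.   24.]
[ 528. -293.   24.]
[ 536. -196.   24.]
[ 520. -213.   24.]
[ 501. -300.   24.]
[ 438. -287.   24.]
[ 454. -196.   24.]
```

Emit:
{"op": "servo_tool", "data": {"motion": [[1,0,0,4,0],[1,0,0,9,0],[1,0,0,15,0],[1,0,-3,16,0],[1,0,-9,16,0],[1,0,-15,16,0],[1,0,-21,16,0],[1,0,-27,16,0],[1,-1,-33,16,0],[1,-1.9,-39,16,0],[1,-1.9,-45,16,-2],[1,-1.9,-46.5,16,-2],[1,-1.9,-46.5,16,-2],[1,-1.9,-46.5,11,-2],[1,-1.9,-46.5,6,-2],[1,-1.9,-46.5,2,-2],[1,-1.9,-46.5,0,-2],[1,-1.9,-46.5,-1.0,-2],[1,-1.9,-46.5,-1.3,-2],[1,-1.9,-46.5,-1.3,-2]]}}

```text
time_s: 32.9
ee_pos: [0.5227, -0.1372, 0.2092]
eef_rot: [3.14, 0.0, 1.488]
force: [-5.4, 4.1, 16.5]
grip_width: 0.06
grip_force: 25.0
```

Emit:
{"op": "servo_tool", "data": {"motion": [[1,0,0,0.5,0],[1,0,0,2.5,0],[1,0,0,2.5,0],[1,0,0,2.5,0]]}}

```text
time_s: 33.4
ee_pos: [0.522, -0.1379, 0.2318]
eef_rot: [-3.141, -0.0, 1.487]
force: [-0.6, 0.1, -1.1]
grip_width: 0.0599
grip_force: 25.0
```

```bash
python3 - <<'E'
from h import *
a=snap('scene','s6')['image'][130:260,280:440,::-1];b=snap('top','t6')['image'][140:270,300:460,::-1]
cv2.imwrite('pics/c6.png',cv2.resize(np.vstack([a,b]),None,fx=2.3,fy=2.3,interpolation=2))
E
```

```text
(no output)
```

View pics/c6.png

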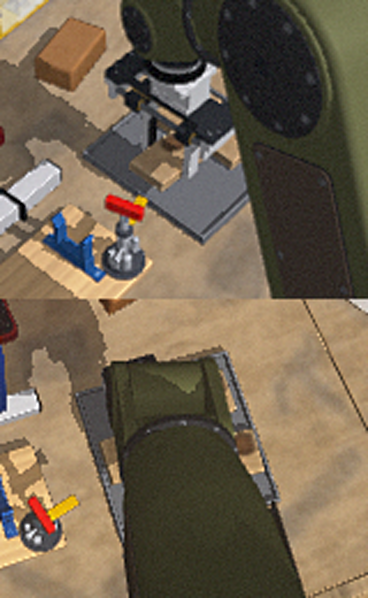

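Emit:
{"op": "servo_tool", "data": {"motion": [[1,0,-0.7,0,0],[1,0,-0.7,0,0],[1,0,-0.7,-1,0],[1,0,-0.7,-1.8,0],[1,0,-0.7,-2.2,0],[1,0,-0.7,-2.4,0],[1,0,-0.7,-2.4,0]]}}

```text
time_s: 34.38
ee_pos: [0.5222, -0.1452, 0.2083]
eef_rot: [3.142, -0.0, 1.487]
force: [-0.9, 0.6, 2.8]
grip_width: 0.0601
grip_force: 25.0
```

Emit:
{"op": "servo_tool", "data": {"motion": [[0.28,0,0,0,0],[0.28,0,0,0,0],[0.28,0,0,0,0],[0.28,0,0,6,0],[0.28,0,0,12,0],[0.4,0,3,17,0],[0.4,2,9,19,1],[0.4,5,15,19,2],[0.4,8,21,19,2],[0.4,11,27,19,2],[0.4,13.6,32.5,19,2],[0.4,13.6,32.5,19,2],[0.4,13.6,32.5,19,2],[0.4,13.6,32.5,19,2]]}}

```text
time_s: 36.12
ee_pos: [0.658, 0.1787, 0.3982]
eef_rot: [-3.141, 0.0, 1.521]
force: [0.3, -0.0, -0.2]
grip_width: 0.0567
grip_force: 0.0
```

```bash
python3 - <<'E'
from h import *
print(ctrl.get_obs()['ee_pos'])
a=snap('scene','s7')['image'][130:260,240:440,::-1];b=snap('top','t7')['image'][140:270,240:440,::-1]
cv2.imwrite('pics/c7.png',cv2.resize(np.vstack([a,b]),None,fx=2.3,fy=2.3,interpolation=2))
E
```

```text
[0.65795218 0.17873499 0.3981622 ]
```

View pics/c7.png

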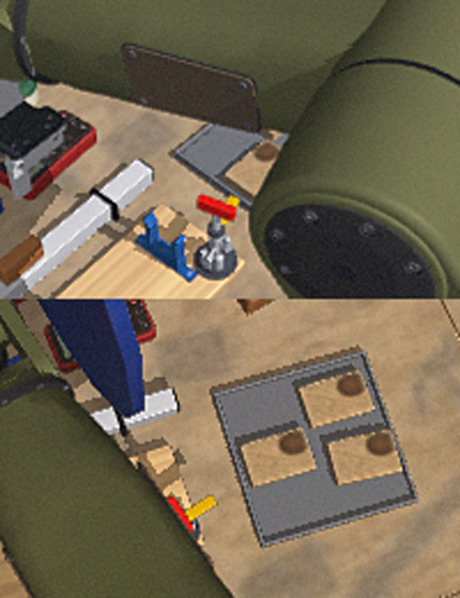

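Emit:
{"op": "servo_tool", "data": {"motion": [[0.5,0,0,-5,0],[0.5,0,0,-10,0],[0.5,0,0,-14,0],[0.5,0,0,-16.4,0],[0.5,0,0,-16.4,0],[0.5,0,0,-16.4,0],[1,0,0,-16.4,0],[1,0,0,-16.4,0],[1,0,0,-16.4,0],[1,0,0,-16.4,0],[1,0,0,-15,0],[1,0,0,-12,0],[1,0,0,-8,0],[1,0,0,-4.5,0],[1,0,0,-4.5,0],[1,0,0,-4.5,0]], "squeeze": 60}}

```text
time_s: 38.22
ee_pos: [0.6579, 0.1796, 0.3514]
eef_rot: [-3.139, 0.001, 1.522]
force: [-0.1, -0.5, -3.7]
grip_width: 0.0199
grip_force: 60.0
```

Emit:
{"op": "servo_tool", "data": {"motion": [[1,-3,1,0,0],[1,-6,2,0,0],[1,-9,3,0,0],[1,-11,3.7,0,0],[1,-12,4,0,0],[1,-12,4,0,0],[1,-12,4,0,0],[1,-12,4,-1,0],[1,-12,4,-2,0],[1,-12,4,-3,0],[1,-12,4,-3,0],[1,-12,4,-3,0]]}}

```text
time_s: 39.72
ee_pos: [0.5382, 0.2197, 0.3234]
eef_rot: [3.141, -0.0, 1.522]
force: [0.4, 1.1, -2.8]
grip_width: 0.0196
grip_force: 60.0
```

```bash
python3 - <<'E'
from h import *
print(ctrl.get_obs()['ee_pos'])
a=snap('scene','s8')['image'][170:330,190:380,::-1]
cv2.imwrite('pics/c8.png',cv2.resize(a,None,fx=3.5,fy=3.5,interpolation=2))
E
```

```text
[0.53818329 0.21972722 0.32336677]
```

View pics/c8.png

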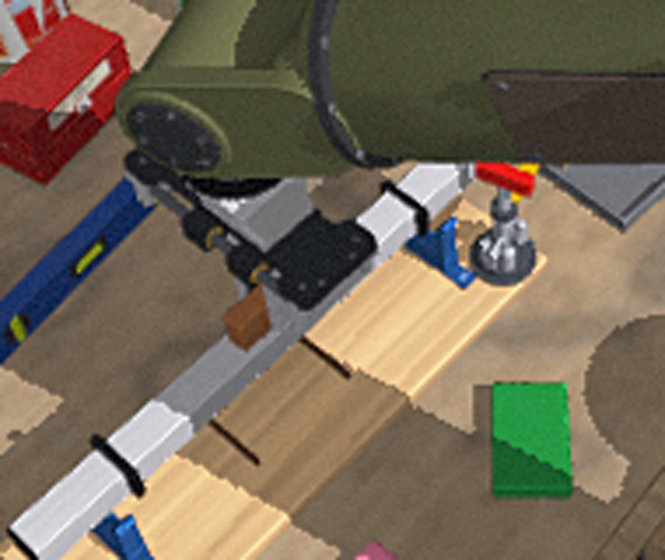

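Emit:
{"op": "servo_tool", "data": {"motion": [[1,0,0,-1,0],[1,0,0,-1.7,0],[1,0,0,-2.4,0],[1,0,0,-3.1,0],[1,0,0,-3.8,0],[1,0,0,-4.3,0],[1,0,0,-4.7,0],[1,0,0,-4.8,0],[1,0,0,-4.8,0],[1,0,0,-4.8,0]]}}

```text
time_s: 41.02
ee_pos: [0.5381, 0.2197, 0.2754]
eef_rot: [3.141, -0.0, 1.522]
force: [-2.2, -0.9, -0.2]
grip_width: 0.0195
grip_force: 60.0
```

Emit:
{"op": "servo_tool", "data": {"motion": [[1,0,0,-0.1,0],[1,0,0,-0.1,0],[0.5,0,0,-0.1,0],[0.5,0,0,-0.1,0],[0.5,0,0,-0.1,0],[0.5,0,0,3,0],[0.5,0,0,8,0],[0.5,0,0,13,0],[0.5,-2,-5,13,-10],[0.5,-4,-10,13,-20],[0.5,-6.1,-15,13,-30],[0.5,-6.1,-19.9,13,-40],[0.5,-6.1,-19.9,13,-50],[0.5,-6.1,-19.9,13,-60],[0.5,-6.1,-19.9,13,-70],[0.5,-6.1,-19.9,13,-75],[0.5,-6.1,-19.9,13,-75],[0.5,-6.1,-19.9,13,-75]]}}

```text
time_s: 43.28
ee_pos: [0.4771, 0.0207, 0.4052]
eef_rot: [3.142, -0.0, 0.215]
force: [0.2, -0.3, 0.3]
grip_width: 0.0471
grip_force: 0.0
```

```bash
python3 - <<'E'
from h import *
print(ctrl.get_obs()['ee_pos'],ctrl.get_obs()['eef_rot'])
s=snap('scene','s9')
a=s['image'][150:330,190:380,::-1]
cv2.imwrite('pics/c9.png',cv2.resize(a,None,fx=3.2,fy=3.2,interpolation=2))
h=cv2.cvtColor(s['image'],cv2.COLOR_RGB2HSV)
m=((h[...,0]>5)&(h[...,0]<16)&(h[...,1]>140)).astype(np.uint8)
for k in cv2.findContours(m,0,2)[0]:
  if cv2.contourArea(k)>60:
    print([np.round(onz(s,*p,.095)*1000) for p in [cv2.minAreaRect(k)[0]]], cv2.minAreaRect(k))
E
```

```text
[0.47710626 0.02068794 0.40515103] [ 3.14155046e+00 -6.61252029e-05  2.14617093e-01]
[array([536., 225.,  95.])] ((267.7500305175781, 266.7500305175781), (10.60660171508789, 25.455841064453125), 45.0)
[array([913., 324.,  95.])] ((147.3000030517578, 219.6000213623047), (8.497057914733887, 18.782970428466797), 63.43495178222656)
[array([1358.,  445.,   95.])] ((28.7499942779541, 174.25001525878906), (32.52690887451172, 13.435027122497559), 45.0)
[array([ 718., -159.,   95.])] ((308.3399658203125, 155.3800048828125), (21.000001907348633, 27.0), 36.869895935058594)
[array([2164., -273.,   95.])] ((90.19588470458984, 12.190718650817871), (16.550142288208008, 21.525339126586914), 66.03751373291016)
```

View pics/c9.png

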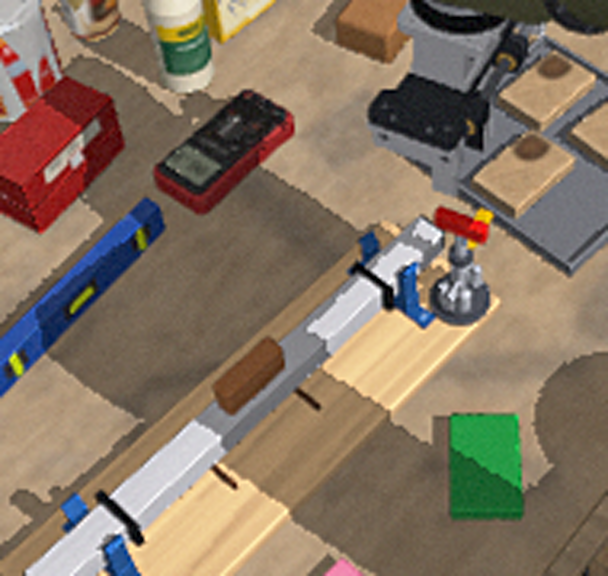

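Emit:
{"op": "servo_tool", "data": {"motion": [[0.5,0,0,-4,0],[0.5,0,0,-8,0],[0.5,0,0,-9,0],[0.5,0,0,-9,0],[0.5,0,0,-9,0],[1,0,0,-9,0],[1,0,0,-9,0],[1,0,0,-9,0],[1,0,0,-9,0],[1,0,0,-8.5,0],[1,0,0,-8.05,0],[1,0,0,-8.05,0],[1,0,0,-8.05,0]], "squeeze": 45}}

```text
time_s: 44.95
ee_pos: [0.4771, 0.0203, 0.324]
eef_rot: [3.141, 0.001, 0.212]
force: [3.6, -5.1, -9.1]
grip_width: 0.0112
grip_force: 45.0
```

Emit:
{"op": "servo_tool", "data": {"motion": [[1,0,0,0.05,8],[1,0,0,0.05,16],[1,0,0,0.05,24],[1,0,0,0.05,32],[1,0,0,0.05,40],[1,0,0,0.05,48],[1,0,0,0.05,56],[1,0,0,0.05,64],[1,0,0,0.05,72],[1,0,0,0.05,74],[1,0,0,0.05,74],[1,0,0,0.05,74]]}}

```text
time_s: 46.45
ee_pos: [0.4771, 0.0203, 0.3244]
eef_rot: [-3.141, 0.001, 1.504]
force: [3.3, -5.1, -8.4]
grip_width: 0.011
grip_force: 45.0
```

Emit:
{"op": "servo_tool", "data": {"motion": [[1,0,0,-0.5,0],[1,0,0,-1,0],[1,0,0,-1.5,0],[1,0,0,-1.9,0],[1,0,0,-1.9,0],[1,0,0,-1.9,0]]}}

```text
time_s: 47.2
ee_pos: [0.4771, 0.0204, 0.3057]
eef_rot: [-3.141, 0.001, 1.504]
force: [3.5, -4.9, -7.6]
grip_width: 0.0114
grip_force: 45.0
```

Emit:
{"op": "servo_tool", "data": {"motion": [[1,0,0,-0.2,0],[1,0,0,-0.2,0],[0.5,0,0,-0.2,0],[0.5,0,0,-0.2,0],[0.5,0,0,-0.2,0],[0.5,0,0,4,0],[0.5,0,0,9,0],[0.5,-3,-6,12,0],[0.5,-8,-12,12,0],[0.5,-14,-18,12,0],[0.5,-14,-24,12,0],[0.5,-14,-30,12,0],[0.5,-14,-36,12,0],[0.5,-14,-42,12,0],[0.5,-14,-42,12,0],[0.5,-14,-42,12,0]]}}

```text
time_s: 49.2
ee_pos: [0.3368, -0.4006, 0.4253]
eef_rot: [-3.141, -0.001, 1.502]
force: [-0.3, 0.2, -0.0]
grip_width: 0.0471
grip_force: 0.0
```

```bash
python3 - <<'E'
from h import *
t=snap('top','t10'); s=snap('scene','s10')
for n,c in(('scene',s),('top',t)):
  o=cv2.cvtColor(cv2.imread(f'pics/{n}0.png'),cv2.COLOR_BGR2RGB)
  for tag,im in(('start',o),('now',c['image'])):
    h=cv2.cvtColor(im,cv2.COLOR_RGB2HSV); x,y=(300,200) if n=='scene' else (285,205)
    h=h[y:y+55,x:x+55].astype(int)
    for nm,m in(('red',((h[...,0]<5)|(h[...,0]>174))&(h[...,1]>170)&(h[...,2]>90)),('yel',(h[...,0]>18)&(h[...,0]<28)&(h[...,1]>180)&(h[...,2]>90))):
      v,u=np.nonzero(m); print(n,tag,nm,len(u),(u.mean()+x).round(1),(v.mean()+y).round(1))
  d=np.abs(c['image'].astype(int)-o).sum(2); r=(slice(210,350),slice(190,345)) if n=='scene' else (slice(205,280),slice(165,330))
  print('diff px',(d[r]>120).sum())
for z,q in((.024,0),):
  h=cv2.cvtColor(t['image'],cv2.COLOR_RGB2HSV)[155:255,325:430]
  m=(h[...,1]>60).astype(np.uint8); m=cv2.morphologyEx(m,cv2.MORPH_OPEN,np.ones((3,3)))
  for k in cv2.findContours(m,0,2)[0]:
    if cv2.contourArea(k)>150:
      (u,v),wh,_=cv2.minAreaRect(k); print('blk',wh,onz(t,u+325,v+155,.024).round(3))
print(ctrl.get_obs()['ee_pos'])
E
```

```text
scene start red 89 333.8 221.9
scene start yel 44 323.4 224.6
scene now red 89 333.9 221.8
scene now yel 42 323.4 224.1
diff px 3709
top start red 70 317.8 234.0
top start yel 54 313.6 226.1
top now red 70 317.6 234.2
top now yel 53 313.9 226.1
diff px 2227
blk (99.0, 104.0) [ 0.512 -0.192  0.024]
[ 0.33714944 -0.39879625  0.42586894]
```

```bash
python3 - <<'E'
from h import *
for n,(x0,y0,x1,y1) in(('scene',(245,245,295,290)),('top',(220,225,265,260))):
  for f in('0','10'):
    im=cv2.imread(f'pics/{n if f=="0" else n[0]}{f}.png'); h=cv2.cvtColor(im,cv2.COLOR_BGR2HSV)[y0:y1,x0:x1].astype(int)
    v,u=np.nonzero((h[...,0]>4)&(h[...,0]<15)&(h[...,1]>145)); print(n,f,len(u),u.mean()+x0,v.mean()+y0)
t=ctrl.camera('top'); im=cv2.imread('pics/t7.png').astype(int); m=((im[...,2]-im[...,0])>30).astype(np.uint8)
z=np.zeros_like(m); cv2.fillConvexPoly(z,np.array([[338,183],[395,166],[416,225],[357,243]]),1)
m=cv2.morphologyEx(m*z,cv2.MORPH_CLOSE,np.ones((3,3)))
for k in cv2.findContours(m,0,2)[0]:
  if cv2.contourArea(k)>100: (u,v),wh,_=cv2.minAreaRect(k); print('blk',np.round(wh),onz(t,u,v,.024).round(3))
a=cv2.imread('pics/t7.png')[155:255,325:430].astype(int);b=cv2.imread('pics/t10.png')[155:255,325:430].astype(int); print((np.abs(a-b).sum(2)>120).sum())
E
```

```text
scene 0 261 267.45977011494256 266.79693486590037
scene 10 264 268.1439393939394 267.0984848484849
top 0 180 243.5222222222222 242.61111111111111
top 10 179 243.62011173184356 242.48044692737432
blk [20. 27.] [ 0.478 -0.244  0.024]
blk [20. 29.] [ 0.519 -0.141  0.024]
blk [20. 29.] [ 0.565 -0.245  0.024]
1048
```

```bash
python3 - <<'E'
from h import *
t=ctrl.camera('top'); im=t['image'].astype(int); m=((im[...,0]-im[...,2])>18).astype(np.uint8)
z=np.zeros_like(m); cv2.fillConvexPoly(z,np.array([[338,183],[395,166],[416,225],[357,243]]),1)
m=cv2.morphologyEx(m*z,cv2.MORPH_CLOSE,np.ones((3,3)))
ok=0
for k in cv2.findContours(m,0,2)[0]:
  if cv2.contourArea(k)>100:
    (u,v),wh,_=cv2.minAreaRect(k); p=onz(t,u,v,.024); print('blk',np.round(wh),p.round(3)); ok+=abs(p[0]-.5175)<.075 and abs(p[1]+.192)<.075
print(ok)
if ok==3: print(ctrl.hand_in())
E
```

```text
blk [20. 28.] [ 0.478 -0.244  0.024]
blk [30. 69.] [ 0.541 -0.191  0.024]
2
```

```bash
python3 - <<'E'
from h import *
t=ctrl.camera('top'); im=t['image'].astype(int)
z=np.zeros(im.shape[:2],np.uint8); cv2.fillConvexPoly(z,np.array([[338,183],[395,166],[416,225],[357,243]]),1)
for th in(24,30,36):
  m=((im[...,0]-im[...,2])>th).astype(np.uint8)*z; m=cv2.morphologyEx(m,cv2.MORPH_OPEN,np.ones((3,3)))
  for k in cv2.findContours(m,0,2)[0]:
    if cv2.contourArea(k)>60: (u,v),wh,_=cv2.minAreaRect(k); print(th,np.round(wh),onz(t,u,v,.024).round(3))
E
```

```text
24 [20. 28.] [ 0.478 -0.244  0.024]
24 [20. 29.] [ 0.519 -0.141  0.024]
24 [20. 29.] [ 0.566 -0.245  0.024]
30 [20. 27.] [ 0.478 -0.244  0.024]
30 [20. 29.] [ 0.519 -0.141  0.024]
30 [19. 29.] [ 0.565 -0.245  0.024]
36 [19. 27.] [ 0.478 -0.245  0.024]
36 [19. 29.] [ 0.519 -0.141  0.024]
36 [19. 29.] [ 0.565 -0.245  0.024]
```

All three blocks are unmoved in the tray; handing in.

```bash
python3 -c "
from station import ctrl
print(ctrl.hand_in())"
```

```text
the job is handed in; nothing more can be done
None
```

I handed the job in at about 50 s on the robot's clock: all three blocks lie flat in the tray, and the beam and plunger match their starting positions in both cameras to within about 2 mm; the hand-in call returned no verdict.

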